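# Swing over and snap shut the lid of a hinged food box

### The arm

A 6-joint arm with a two-finger parallel gripper is mounted at the origin on the work surface. World frame = base frame: x ahead of the robot, y to its left, z up, the work surface at z = 0. Lengths are in m, angles in rad, forces in N, time in s.
With the tool pointing down it reaches from about 0.375 to 0.9 m from the base axis. Payload 3.1 kg.
Tool frame: the origin (TCP) lies midway between the tips of the shut fingers; the grasp point (between the pads) lies robot.grip_depth behind it (robot.grip_depth is the distance from the TCP to the grasp point, in m); z points along the fingers, y is the line along which they close (so a half turn about z gives the same grasp; the last joint's range is limited). The gripper opens to 87 mm and grips with 3 to 60 N. Pads are 19 mm wide; open, the fingers measure 117 mm over their backs; the gripper's body (75 mm by 190 mm) begins 51 mm behind the grasp point.
Start: joints at [-1.365, 0.527, 1.433, -0, 1.181, -0.178], TCP at [0.235, -0.579, 0.223] pointing down, gripper open.
Joint ranges: [-3.08, 3.08], [-0.75, 2.2], [0.22, 2.44], [-1.43, 4.57], [0, 2.65], [-2.85, 2.85]. Speed limits (rad/s): [2.79, 2.79, 3.14, 3.14, 3.14, 3.14].

### API

Orientations are given as a unit quaternion [x, y, z, w].
In Python, from rig import robot gives the robot as it stands.
- The arm moves only by the shell command python3 nudge.py 'ROWS' [OPENING] [FORCE]. ROWS is a JSON list of rows, 1 to 20 of them, each of 4 numbers: dx, dy, dz in m, then a turn about the tool's z in rad; each row shifts and turns the commanded pose from where the row before left it, along the tool's axes as they then stand; what a row does not reach is not made up. A row lasts 1/12 s, in which the tool goes at most 0.0417 m and 0.125 rad, less where a joint would pass 70% of its speed; a pose out of reach is approached as far as the arm can. OPENING is the finger opening in m, set as the command begins (- or left out keeps the last). The fingers move at their own pace and stop on an object; FORCE is the grip in N (left out, the last holds). Time passes only in rows, so rows that do not move let the fingers close. It prints the time, the measured TCP pose, the force, the opening and the grip force at its end.
- robot.get_obs(): the state, without advancing time (a new reading comes with each control period).
- robot.camera(name): name is "side" or "top"; returns a dict with "img" (420x560x3 uint8, red, green, blue), "fx", "fy", "cx", "cy" (pixels), "xyz" and "attitude" of the camera in the world. Camera axes: x right, y down, z forward; pixel columns grow to the right and rows downward; lengths in m; the calibration is good to about 2 mm. A picture is of the moment at which its call begins. There is no depth.
- robot.hand_in(): hands the job in; it is judged then, once.
The state is a dict: "time": time; "q": joint angles; "joint_velocities": joint speeds; "joint_torque": joint torques, N m; "position": TCP position; "tool_rot": TCP orientation; "ft_force": force on the tool from outside, world axes, zero at the start; "moment": the same for the moment, N m; "grip_width": finger opening in m; "grip_force": force on a finger pad.
Only numpy, scipy, OpenCV 4.12 (cv2) and the standard library are available. Lean on these libraries where they do the work, as an engineer would, in place of code of your own. Each camera call takes 0.05 s, during which the arm holds its last target. There are 200 camera calls.

### The job

Close the hinged-lid food box on the counter, with the small tubs nested inside it, for storage: swing its open lid over and press the lid's front edge down until it snaps fully home. Leave the box standing about where it is and do not disturb the other things on the counter.

Things in the scene. Friction and masses are not known exactly. Their poses are not given: they have to be found in the camera images.
- box: Pale, milky plastic food box without its lid: an oblong open tub 170 mm wide (its y) and 116 mm deep (its x), rim top 62 mm above the counter, foot 100 by 154 mm. Loose on the counter, about 0.4 kg with what it holds. Origin: centre of its underside; z up. Its -x side is the front; the lid is hinged along the far long side, its +x side.
- lid (a joint): Angle of the box's hinged lid, rad: 0 is shut and snapped home, pi/2 upright, 2.2 its stop, leaning back; starts at 1.65 to 1.9, leaning back. The hinge is a little stiff: left leaning back, the lid stays; past upright it sinks slowly shut by its own weight (under 0.5 N at the edge) until its lip lies on the rim, at about 0.075 rad, the front edge 8 to 9 mm too high.
- lid_middle (a point): Middle of the lid, on its outer face (the upper face when shut), 60 mm from the hinge. The lid is an off-white plastic panel, 172 mm along the hinge, 122 mm from hinge to front edge; its outer face stands 5 mm above the rim at the border and 2.5 mm in the sunken middle, which begins 13 mm in from the edges.
- hinge (a point): Middle of the lid's hinge line, on the box 60 mm behind (+x of) the box's centre and 62 mm above the counter. The hinge line runs along the box's y.
- lid_edge (a point): Middle of the lid's front border, on its outer face, 115 mm from the hinge. Under it hangs a springy skirt, 120 mm wide, 10 mm deep, with a lip inside and a 30 mm wide lift tab that reaches 131 mm from the hinge. When the lip lies on the rim, 7 to 10 N straight down near this edge makes it spring over the rim and snap under it; then it holds.
- small_tubs: Stack of small round pale plastic tubs, 75 mm across and 34 mm high, standing loose inside the box; wholly below the rim. Origin: centre of its underside.
- pestle: Wooden pestle, 185 mm long, 34 mm thick, lying on the counter beyond the box; bystander. Origin: on the counter below its middle.
- sieve: Orange plastic sieve, 144 mm across, 52 mm high, lying mouth down with its handle outward, left of the box; bystander. Origin: centre of its underside.
- spoon_a: Stainless tasting spoon, 165 mm, lying on the counter left of the box; bystander. Origin: underside of its middle.
- spoon_b: Stainless tasting spoon, 165 mm, lying on the counter right of the box; bystander. Origin: underside of its middle.
- spice_jar: Glass spice jar with twist cap, 50 mm across and 100 mm high, standing right of the box; bystander. Origin: centre of its underside.
- mug: Blue-glazed mug, 80 mm across and 90 mm high, standing beyond and right of the box; bystander. Origin: centre of its underside.
- mortar: Heavy marble mortar, 130 mm across and 75 mm high, fixed, beyond and left of the box; bystander. Origin: centre of its underside.

How it is judged:
By the outcome, as a careful person would: the job done as asked, in the order asked, and still so for the second after the job is handed in, with the robot touching nothing.
It also fails if it takes over 38 s, if anything falls off the work surface, if the arm or the gripper's body presses on something with over 40 N, if the wrist force passes 120 N, or if a joint passes its speed limit or range.

## Working session

There is one attempt and no reset: what is moved stays moved. The work goes in short steps, Python scripts to look and compute and a shell command to move; the robot and the scene stay as the last step left them, time stands still between calls to the robot, and variables do not carry over. Pictures are saved under pics/ and viewed, at most 10 in all, crops included, and the job is handed in when it is done.

```bash
ls; mkdir -p pics; python3 - <<'E'
from rig import robot
import cv2,numpy as np
o=robot.get_obs();print(o['position'],o['tool_rot'],o['time'],robot.grip_depth)
for n in('top','side'):
    c=robot.camera(n);cv2.imwrite(f'pics/{n}0.png',c['img'][...,::-1]);print(n,c['fx'],c['fy'],c['cx'],c['cy'],c['xyz'],c['attitude'])
E
```

```text
nudge.py
pics
rig.py
[ 0.23448124 -0.57855529  0.22156378] [ 9.81545819e-01  1.91224008e-01 -1.85778532e-05 -1.08806207e-03] 0.0 0.0187
top 413.2242084446604 413.2242084446604 280.2866828222274 204.28747308064143 [ 0.48086906 -0.0040313   1.17263069] [ 0.71073626 -0.70236609  0.02743776 -0.02798225]
side 489.6286443128066 489.6286443128066 265.24689405476005 210.27421946682182 [1.14833586 0.67884521 1.16532804] [ 0.3197996   0.88863468 -0.30835557 -0.1139011 ]
```

View pics/top0.png

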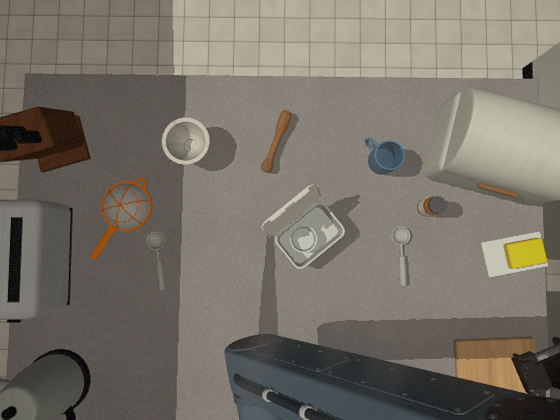

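View pics/side0.png

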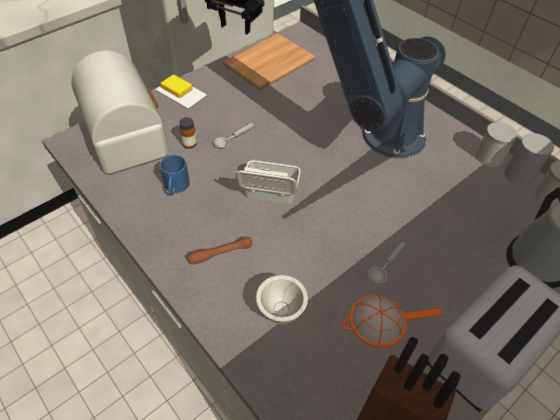

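The box is at about (310,237) in the top view, yawed, with its lid open on the far-left side. In the side view it is at about (270,182). I'll enlarge both.

```bash
python3 - <<'E'
import cv2,numpy as np
a=cv2.imread('pics/top0.png')[170:285,245:365];b=cv2.imread('pics/side0.png')[145:220,220:320]
a=cv2.resize(a,None,fx=5,fy=5,interpolation=cv2.INTER_CUBIC)
cv2.imwrite('pics/ta.png',a);cv2.imwrite('pics/sb.png',cv2.resize(b,None,fx=7,fy=7,interpolation=cv2.INTER_CUBIC))
E
```

```text
(no output)
```

View pics/ta.png

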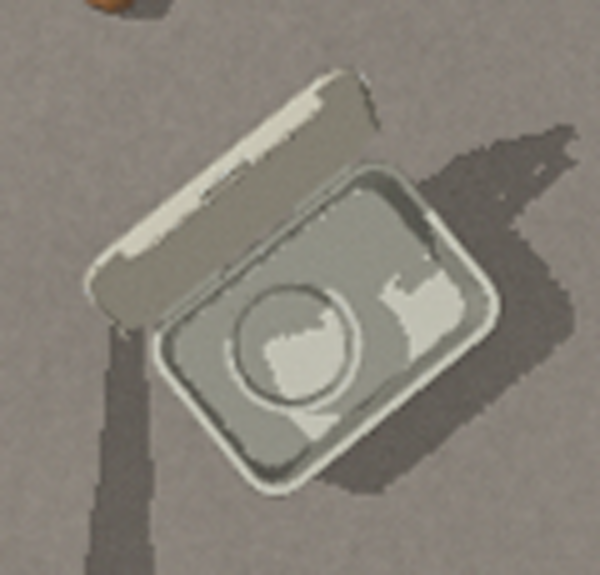

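View pics/sb.png

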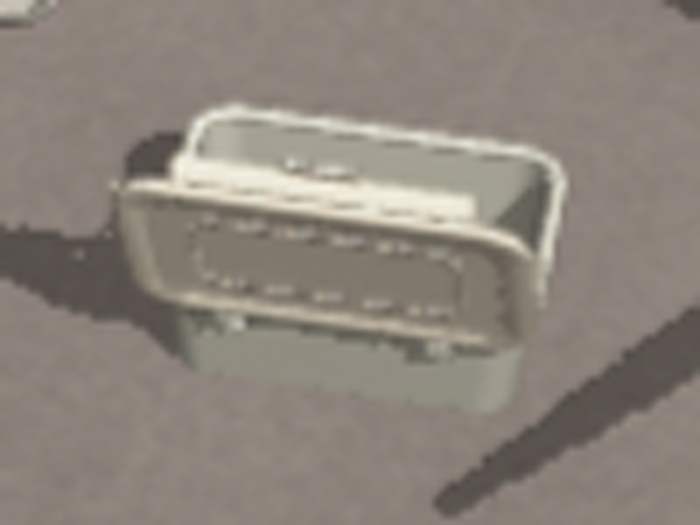

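The crops show the rim's outer extremes (5x top crop) at left (153,340), right (500,305), bottom (272,495) and top (375,162). The lid's top edge runs about (90,280) to (330,72). Next I'll fit the pose and overlay it.

```bash
cat > h.py <<'E'
import cv2,numpy as np,pickle
from scipy.spatial.transform import Rotation as R
from scipy.optimize import least_squares
def proj(c,P):
    p=R.from_quat(c['attitude']).inv().apply(np.atleast_2d(P)-c['xyz'])
    return np.c_[c['fx']*p[:,0]/p[:,2]+c['cx'],c['fy']*p[:,1]/p[:,2]+c['cy']]
def b2w(s,P): return R.from_euler('z',s[2]).apply(np.atleast_2d(P))+[s[0],s[1],0]
def rr(dx,dy,r,z):
    return np.array([[sx*(dx-r)+r*np.cos(a),sy*(dy-r)+r*np.sin(a),z] for sx,sy,a0 in((1,1,0),(-1,1,90),(-1,-1,180),(1,-1,270)) for a in np.radians(a0+np.linspace(0,90,8))])
rim=rr(.058,.085,.02,.062)
def lid(a):
    P=rr(.061,.086,.02,0)+[-.061,0,.005]   # hinge at 0, extends to -x when shut
    return R.from_euler('y',a).apply(P)+[.06,0,.062]
E
python3 - <<'E'
from h import *
from rig import robot
c=robot.camera('top');s=robot.camera('side')
for q in(c,s):print(R.from_quat(q['attitude']).apply([0,0,1]))
ext=np.array([[153,340],[500,305],[272,495],[375,162]])/5+[245,170]-.4
ln=lambda p:np.array(p)/5+[245,170]-.4
sext=np.array([[238,104],[566,180]])/7+[220,145]-.4
def f(v):
    u=proj(c,b2w(v,rim)); e=np.array([u[:,0].min(),u[:,0].max(),u[:,1].max(),u[:,1].min()])-[ext[0,0],ext[1,0],ext[2,1],ext[3,1]]
    w=proj(s,b2w(v,rim)); 
    # position of extremes too
    k=[u[u[:,0].argmin()][1]-ext[0,1],u[u[:,0].argmax()][1]-ext[1,1],u[u[:,1].argmax()][0]-ext[2,0],u[u[:,1].argmin()][0]-ext[3,0]]
    return np.r_[e,np.array(k)*.1,(w[:,0].max()-sext[1,0]),(w[:,1].min()-sext[0,1])]
best=min((least_squares(f,[.42,-.08,y0],diff_step=1e-4) for y0 in np.radians([30,35,40,45])),key=lambda r:r.cost)
v=best.x;print(v,np.degrees(v[2]),best.fun.round(2))
# lid angle: extremes left 85 and top 68 (x5 crop) / side left 118 & right 540
def g(a):
    u=proj(c,b2w(v,lid(a[0])));w=proj(s,b2w(v,lid(a[0])))
    return [u[:,0].min()-(245+84/5-.4),u[:,1].min()-(170+67/5-.4),w[:,0].min()-(220+116/7-.4)]
r=least_squares(g,[1.75]);print(r.x,r.fun)
np.save('v.npy',np.r_[v,r.x])
for n,q,(x0,y0,x1,y1) in(('t',c,(245,170,365,285)),('s',s,(220,145,320,220))):
    im=cv2.resize(q['img'][y0:y1,x0:x1,::-1],None,fx=5,fy=5)
    for P,col in((rim,(0,0,255)),(lid(r.x[0]),(0,255,0)),(rr(.05,.077,.02,0),(255,0,0))):
        cv2.polylines(im,[((proj(q,b2w(v,P))-[x0,y0]+.5)*5).astype(int)],True,col,1)
    cv2.imwrite(f'pics/o{n}.png',im)
a=cv2.imread('pics/ot.png');b=cv2.imread('pics/os.png')
import numpy as np
b=cv2.resize(b,None,fx=.4,fy=.4) if 0 else b
k=np.zeros((600,800,3),np.uint8); a=cv2.resize(a,(400,383)); b=cv2.resize(b,(400,300)); k[:383,:400]=a;k[:300,400:]=b
cv2.imwrite('pics/ov.png',k[:390])
E
```

```text
[ 0.07830959  0.0012333  -0.99692833]
[-0.39965691 -0.47517987 -0.78388676]
[ 0.48649027 -0.08276562  0.68355432] 39.164777442976536 [-0.66  0.43  0.36 -0.53  0.14  0.04  0.08  0.01 -0.04 -0.42]
[1.84084193] [ 0.10183163  0.19002343 -1.13915066]
```

View pics/ov.png

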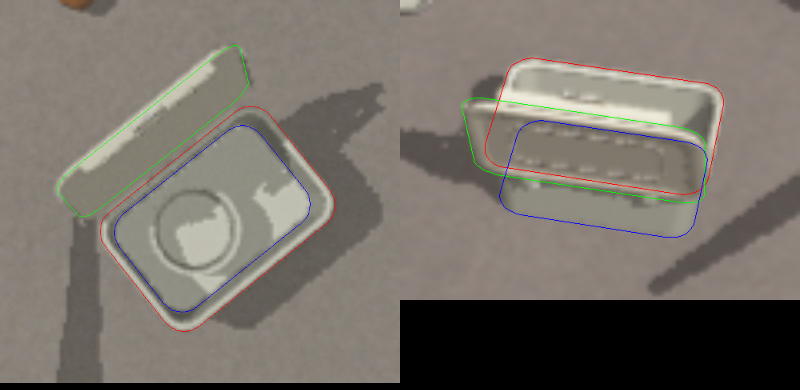

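The overlay fits well: box at (0.4865, -0.0828), yaw 39.2°, lid at about 1.84 rad. First I'll turn the tool to the box heading, shut the fingers, and fly over to behind the lid.

```bash
cat > w.py <<'E'
from h import *
from rig import robot
v=np.load('v.npy');o=robot.get_obs()
d=R.from_euler('z',-v[2]).apply(np.array(o['position'])-[v[0],v[1],0])
m=R.from_quat(o['tool_rot']).as_matrix()
print('t',o['time'],'box-frame mm',(d*1e3).round(1),'heading err',round(float(np.arctan2(m[1,0],m[0,0])-v[2]),4),'down',m[2,2].round(4),'F',np.round(o['ft_force'],2))
E
python3 nudge.py '[[0,0,-0.01,-0.1],[0,0,-0.01,-0.1],[0,0,-0.01,-0.098],[0,0,0,0]]' 0 10; python3 w.py
```

```text
time: 0.53
position: [0.2349, -0.5804, 0.2544]
tool_rot: [0.942, 0.336, -0.0, 0.002]
ft_force: [-1.4, -0.5, -0.0]
grip_width: 0.0674
grip_force: 0.0
t 0.5333 box-frame mm [-509.4 -226.9  254.4] heading err 0.0009 down -1.0 F [-1.38 -0.52 -0.04]
```

```bash
python3 nudge.py '[[0.037,-0.0134,0,0],[0.037,-0.0134,0,0],[0.037,-0.0134,0,0],[0.037,-0.0134,0,0],[0.037,-0.0134,0,0],[0.037,-0.0134,0,0],[0.037,-0.0134,0,0],[0.037,-0.0134,0,0],[0.037,-0.0134,0,0],[0.037,-0.0134,0,0],[0.037,-0.0134,0,0],[0.037,-0.0134,0,0],[0.037,-0.0134,0,0],[0.037,-0.0134,0,0],[0.037,-0.0134,0,0],[0.037,-0.0134,0,0],[0.037,-0.0134,0,0],[0,0,0,0],[0,0,0,0]]'; python3 w.py
```

```text
time: 2.12
position: [0.5791, -0.0036, 0.2517]
tool_rot: [0.942, 0.336, -0.0, -0.0]
ft_force: [-0.6, 0.1, 0.5]
grip_width: 0.0008
grip_force: 0.0
t 2.1167 box-frame mm [121.8   2.9 251.7] heading err 0.0014 down -1.0 F [-0.6   0.08  0.47]
```

```bash
python3 nudge.py '[[0.01,0.003,0.01,0],[0.004,0,0.03,0],[0,0,0.03,0],[0,0,0.025,0],[0,0,0.009,0],[0,0,0,0],[0,0,0,0]]'; python3 w.py; python3 nudge.py '[[-0.01,0,0,0],[-0.008,0,0,0],[-0.008,0,0,0],[-0.008,0,0,0],[-0.008,0,0,0],[-0.008,0,0,0],[-0.008,0,0,0],[-0.008,0,0,0],[0,0,0,0]]'; python3 w.py
```

```text
time: 2.7
position: [0.5918, -0.0002, 0.1484]
tool_rot: [0.943, 0.334, -0.0, -0.0]
ft_force: [0.3, 0.1, 0.8]
grip_width: 0.0004
grip_force: 0.0
t 2.7 box-frame mm [133.8  -2.5 148.4] heading err -0.0029 down -1.0 F [0.29 0.05 0.85]
time: 3.45
position: [0.5387, -0.0416, 0.1484]
tool_rot: [0.942, 0.334, -0.001, -0.0]
ft_force: [0.4, -0.1, 0.2]
grip_width: 0.0006
grip_force: 0.0
t 3.45 box-frame mm [ 66.5  -1.  148.4] heading err -0.0018 down -1.0 F [ 0.4  -0.1   0.24]
```

```bash
python3 nudge.py '[[-0.007,0,0,0],[-0.007,0,0,0],[-0.007,0,0,0],[-0.007,0,0,0],[0,0,0,0],[0,0,0,0]]'; python3 w.py; cat > look.py <<'E'
from h import *
import sys
from rig import robot
v=np.load('v.npy');out=[]
for n,(x0,y0,x1,y1) in(('top',(245,170,365,285)),('side',(215,115,325,220))):
    q=robot.camera(n);im=cv2.resize(q['img'][y0:y1,x0:x1,::-1],None,fx=3.6,fy=3.6,interpolation=cv2.INTER_CUBIC)
    for P,col in((rim,(0,0,255)),(lid(float(sys.argv[2])),(0,255,0))):
        cv2.polylines(im,[((proj(q,b2w(v,P))-[x0,y0]+.5)*3.6).astype(int)],True,col,1)
    out.append(cv2.resize(im,(390,400)))
cv2.imwrite(sys.argv[1],np.hstack(out))
E
python3 look.py pics/l1.png 1.2
```

```text
time: 3.95
position: [0.5184, -0.0588, 0.1486]
tool_rot: [0.942, 0.334, -0.0, -0.0]
ft_force: [0.1, -0.6, 0.1]
grip_width: 0.0007
grip_force: 0.0
t 3.95 box-frame mm [ 39.9  -1.5 148.6] heading err -0.0015 down -1.0 F [ 0.12 -0.61  0.13]
```

View pics/l1.png

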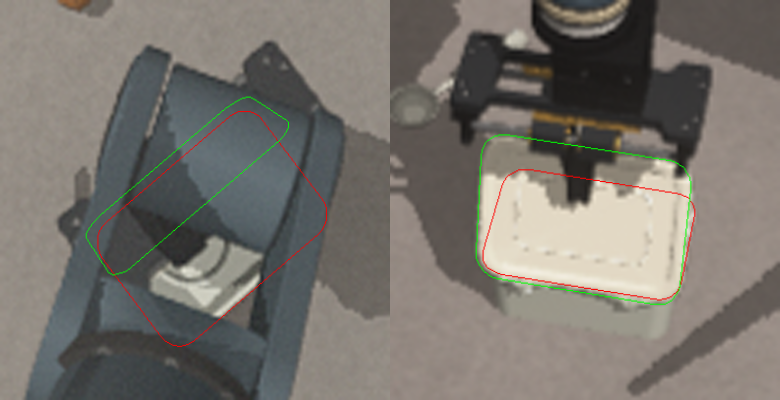

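The box hasn't moved and the lid follows the fingers at about 1.2 rad, matching the green outline. I'll keep following the arc down.

```bash
python3 nudge.py '[[-0.008,0,0.002,0],[-0.008,0,0.003,0],[-0.008,0,0.004,0],[-0.008,0,0.005,0],[-0.007,0,0.007,0],[-0.006,0,0.007,0],[-0.006,0,0.008,0],[-0.005,0,0.008,0],[-0.006,0,0.006,0],[-0.008,0,0.006,0],[-0.008,0,0.004,0],[-0.006,0,0,0],[0,0,0,0],[0,0,0,0]]'; python3 w.py
```

```text
time: 5.22
position: [0.4535, -0.1119, 0.0887]
tool_rot: [0.942, 0.334, 0.0, 0.0]
ft_force: [0.0, -0.8, 0.0]
grip_width: 0.0005
grip_force: 0.0
t 5.2167 box-frame mm [-44.   -1.7  88.7] heading err -0.0018 down -1.0 F [ 0.01 -0.75  0.03]
```

```bash
python3 nudge.py '[[-0.009,0,0.004,0],[0,-0.001,0.004,0],[0,0,0.004,0],[0,0,0,0],[0,0,0,0]]'; python3 w.py; python3 nudge.py '[[0,0,0.002,0],[0,0,0.002,0],[0,0,0,0],[0,0,0,0]]'; python3 w.py
```

```text
time: 5.63
position: [0.4459, -0.1162, 0.0763]
tool_rot: [0.942, 0.335, -0.0, -0.0]
ft_force: [0.5, 0.4, -0.2]
grip_width: 0.0003
grip_force: 0.0
t 5.6333 box-frame mm [-52.6  -0.3  76.3] heading err -0.0006 down -1.0 F [ 0.45  0.37 -0.21]
time: 5.97
position: [0.446, -0.1163, 0.0726]
tool_rot: [0.942, 0.335, 0.0, 0.0]
ft_force: [-0.5, -1.7, 0.9]
grip_width: 0.0003
grip_force: 0.7
t 5.9667 box-frame mm [-52.6  -0.4  72.6] heading err -0.0006 down -1.0 F [-0.47 -1.71  0.95]
```

```bash
for i in 1 2 3; do python3 nudge.py '[[0,0,0.001,0],[0,0,0.001,0],[0,0,0,0]]' | grep -E 'posi|ft'; done
```

```text
position: [0.446, -0.1162, 0.0703]
ft_force: [0.5, -0.8, -0.1]
position: [0.4459, -0.1162, 0.0683]
ft_force: [0.3, 0.2, -0.5]
position: [0.4461, -0.1164, 0.0671]
ft_force: [-0.6, 0.6, 7.7]
```

```bash
for i in 1 2 3; do python3 nudge.py '[[0,0,0.001,0],[0,0,0,0],[0,0,0,0]]' | grep -E 'posi|ft'; done
```

```text
position: [0.446, -0.1164, 0.0669]
ft_force: [-1.2, 0.5, 14.4]
position: [0.4461, -0.1164, 0.0666]
ft_force: [-3.2, 0.4, 21.6]
position: [0.4461, -0.1165, 0.0663]
ft_force: [-5.2, 1.0, 29.7]
```

The lid stops stiffly at z≈0.067, the shut height. I'll back off and check.

```bash
python3 nudge.py '[[0,0,-0.003,0],[0,0,-0.01,0],[0,0,-0.03,0],[0,0,-0.04,0],[0,0,-0.04,0],[-0.04,0.01,-0.02,0],[-0.04,0.02,0,0],[-0.035,0.035,0,0],[-0.03,0.035,0,0],[0,0.04,0,0],[0,0.04,0,0],[0,0.04,0,0],[0,0.04,0,0],[0,0.04,0,0],[0,0,0,0],[0,0,0,0]]'; python3 w.py; python3 look.py pics/l2.png 0; python3 - <<'E'
import cv2;from rig import robot
cv2.imwrite('pics/full.png',__import__('numpy').hstack([cv2.resize(robot.camera(n)['img'][...,::-1],(400,300)) for n in('top','side')]))
E
```

```text
time: 8.8
position: [0.5277, -0.424, 0.2033]
tool_rot: [0.942, 0.334, -0.0, -0.0]
ft_force: [-0.6, 0.6, -0.0]
grip_width: 0.0005
grip_force: 0.0
t 8.8 box-frame mm [-183.6 -290.6  203.3] heading err -0.0016 down -1.0 F [-0.64  0.62 -0.  ]
```

View pics/l2.png

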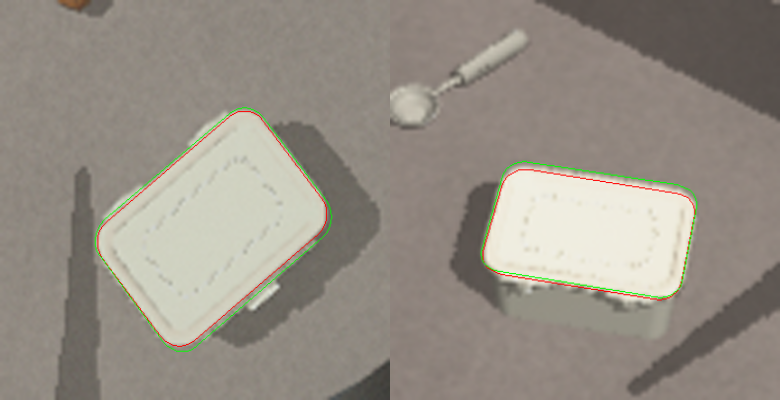

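View pics/full.png

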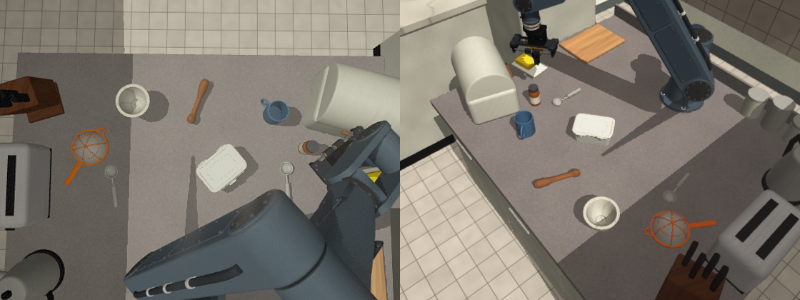

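The picture shows the lid on the a=0 outline with nothing else disturbed. To be sure, I'll do a numeric check of seated (0.075 rad) against snapped (0 rad).

```bash
python3 - <<'E'
from h import *
from rig import robot
v=np.load('v.npy')
q=robot.camera('side');g=q['img'].min(2);col0=proj(q,b2w(v,[-.062,0,.067]))[0]
for y in(-.05,0.,.05):
    r=[]
    for a in(0,.075): 
        P=R.from_euler('y',a).apply([-.122,y,.005])+[.06,0,.062]; r.append(proj(q,b2w(v,P))[0])
    c=int(round(r[0][0])); k=g[int(r[0][1])-6:int(r[0][1])+7,c]
    print('pred rows shut/high',r[0][1].round(1),r[1][1].round(1),'from row',int(r[0][1])-6,k)
E
```

```text
pred rows shut/high 157.8 155.9 from row 151 [126 125 126 124 126 129 128 133 170 213 223 220 224]
pred rows shut/high 160.1 158.2 from row 154 [126 125 127 128 129 128 130 170 224 222 220 224 223]
pred rows shut/high 162.4 160.5 from row 156 [130 130 131 129 128 128 129 157 223 220 219 223 223]
```

```bash
python3 -c "
from rig import robot
print(robot.hand_in())"
```

```text
the job is handed in; nothing more can be done
None
```

The box is closed with its lid pressed home, and the job is handed in at about 9 s. The final pictures show the lid at its shut height, the box where it started and no bystander visibly moved; I never saw the snap itself as a force peak.

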